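# Load the dry mill, fit its bayonet lid and hold it on pulse

## Task

Get the dry mill going on pulse: drop the nut that stands alone on the mat into the mill's bowl, then fit the mill's grey lid, lugs down through the two slots until it sits fully home on the rim, and turn it clockwise (seen from above) against its return spring to the pulse mark, half-way to the lock. Do not let it go on and click into the lock, and finish while still gripping the lid and holding it steady there, because it springs back when let go. Leave everything else on the counter where it is.

Things in the scene. Friction and masses are not known exactly. Their poses are not given: they have to be found in the camera images.
- nut_mid (a point): The nut to load: a trimmed green nut standing on its flat cut end, alone on the mat; 26 mm in diameter with straight sides, domed top, 40 mm high, about 16 g. This point is its centre, 20 mm above the cut end. Other nuts, in the steel tray at the side, are not wanted.
- lid_grip (a point): The mill's grey plastic lid, about 160 g, standing upright on its spigot. On its plate (116 mm across, 8 mm thick) is an upright fin to grip: 56 mm long (x), 18 mm thick (y), 32 mm high. This point is on the lid's axis in the fin: 10 mm below the fin's top, 22 mm above the plate's top, 30 above its underside, 46 above the spigot's foot. z up. Looks the same after half a turn.
- lid_lug (a point): Outer end of the lid's lug at +x, 49.5 mm from the axis and 4 mm above the foot; another lug is at -x. Each is 16 mm wide, 6 mm high (1 to 7 mm above the foot), on the side of the spigot (85 mm across, 16 mm high, foot tapered to 77 mm). The lugs lie under the fin's two ends; a white pointer rib on the plate shows each.
- mouth (a point): The dry mill: fixed round machine with steel motor base, open bowl and black collar, 138 mm across, 140 mm high. This point: centre of the mouth, level with the rim's top; z up, x through one of the two slots, the other is at -x. Bowl 85 mm wide, floor 82 mm below the rim, low cutter. The lid is home when its plate rests on the rim: lid_grip then stands 30 mm above this point.
- slot (a point): Slot at +x in the collar's inward metal flange (7 mm thick, 88 mm clear opening): its outer edge at rim height, 51 mm from the axis; another at -x. Slots are about 24 mm wide. The lid drops in when its x lies along the mouth's x, either way round, within about 4 degrees, then turns only clockwise seen from above; a stop blocks the other way. A dot on the shoulder marks each slot.
- pulse_mark (a point): The pulse mark: one long raised bar on the collar's shoulder, 65 mm from the axis, 28 degrees clockwise (from above) of the +x slot; the same at the other side. On pulse, the lid's pointer ribs stand at these bars. The return spring begins to act about 5 degrees after drop-in, with 0.12 N m, and pushes back with about 0.17 N m on pulse.
- lock_mark (a point): The lock mark: two short raised bars on the shoulder, 55 degrees clockwise of the +x slot; the same at the other side. From about 39 degrees of turn two spring plungers resist as well (some 0.2 N m more), and at 55 degrees they click into the lugs: locked, too far.
- pulse_ring (a joint): The mill's spring-loaded switch ring inside the collar, turned by the lid's lugs: rad clockwise, 0 at rest. It reads about 0.09 rad (5 degrees) less than the lid's turn from the middle of the slot: about 0.40 on pulse, 0.86 when locked. It springs back to 0 when the lid is let go.
- tin_lid: Flat steel tin lid with a small black knob, 84 mm in diameter, 31 mm high, no lugs: not the mill's. Origin under its centre. Leave it.
- knife: Small knife lying flat, black handle, 195 mm long, 14 mm high; x towards its tip. Leave it.
- lime_jar: White jar with metal cap, 54 mm in diameter, 68 mm high. Origin under its centre. Leave it.
- cup: Steel cup, 72 mm in diameter, 85 mm high. Origin under its centre. Leave it.
- mug: White mug, 76 mm in diameter, 85 mm high, with a handle. Origin under its centre. Leave it.
- spoon: Steel spoon lying flat, 170 mm long. Leave it.
Things that resemble listed ones, but are neither listed nor needed, are in the scene too. Leave any blue or green look-alike of the part that bears lid_grip alone.

How it is judged (in metres and radians):
On the way, in this order (a step that is already met when the one before it is completed fails the run):
1. the nut lies in the mill's bowl, let go (horizontal distance between nut_mid and mouth below 0.04 m and z of nut_mid in the frame of mouth below -0.025 m and contact force between the fingers and nut below 0.05 N), for 0.2 s.
2. the lid sits fully home on the rim, lugs through the slots, not yet turned to pulse (horizontal distance between nut_mid and mouth below 0.04 m and z of nut_mid in the frame of mouth below -0.025 m and horizontal distance between lid_grip and mouth below 0.005 m and z of lid_grip in the frame of mouth below 0.034 m and angle between lid_grip's own z axis and vertical below 0.07 rad and angle between the x axis of lid_grip and the x axis of mouth, either way round below 0.3 rad), for 0.1 s.
3. the lid is turned clockwise to pulse (horizontal distance between nut_mid and mouth below 0.04 m and z of nut_mid in the frame of mouth below -0.025 m and horizontal distance between lid_grip and mouth below 0.005 m and z of lid_grip in the frame of mouth below 0.034 m and angle between lid_grip's own z axis and vertical below 0.07 rad and angle between the x axis of lid_grip and the x axis of mouth, either way round between 0.33 and 0.65 rad and value of joint pulse_ring above 0.2 rad), for 0.2 s.
At the end, for the whole second after the job is handed in: Nut in the bowl; lid home on the rim (centred within 5 mm, at most 4 mm high, upright within 4 degrees), turned 19 to 37 degrees clockwise from drop-in with the switch ring pushed round over 0.20 rad, still (under 0.15 rad/s), and gripped by the fingers with over 2 N (all of step 3 and contact force between the fingers and lid above 2 N and velocity of joint pulse_ring between -0.15 and 0.15 rad/s); the arm keeps its last pose, push and grip.
It fails at once if the lid is turned on into the lock (value of joint pulse_ring above 0.82 rad).
It fails at once if a bystander is disturbed by more than 30 mm (distance of any of tin_lid, knife, lime_jar, cup, mug, spoon from where it was at the start of the episode above 0.03 m).
It also fails if it takes over 61 s, if anything falls off the work surface, if the arm or the gripper's body presses on something with over 40 N, if the wrist force passes 120 N, or if a joint passes its speed limit or range.

## Robot

A 6-joint arm with a two-finger parallel gripper is mounted at the origin on the work surface. World frame = base frame: x ahead of the robot, y to its left, z up, the work surface at z = 0. Lengths are in mm, angles in rad, forces in N, time in s.
With the tool pointing down it reaches from about 350 to 775 mm from the base axis. Payload 7.3 kg.
Tool frame: the origin (TCP) lies at the centre of the arm's flange, where the gripper is bolted on; the fingertips stand 178 mm ahead of it and the grasp point (between the pads) lies 159 mm ahead of it; z points along the fingers, y is the direction in which the jaws open and shut (so a half turn about z gives the same grasp; the last joint's range is limited). The gripper opens to 92 mm and grips with 3 to 60 N. Pads are 19 mm wide; open, the fingers measure 130 mm over their backs; the gripper's body (75 mm by 190 mm) begins 47 mm behind the grasp point.
Start: joints at [-1.337, 0.342, 1.524, -0, 1.275, -0.146], TCP at [194.655, -487.583, 404.741] pointing down, gripper open.
Joint ranges: [-2.53, 2.53], [-0.77, 2.02], [0.04, 2.7], [-1, 4.14], [0.28, 2.66], [-3.11, 3.11]. Speed limits (rad/s): [2.57, 2.57, 3.14, 3.14, 3.14, 3.14].

## Interface

Orientations are given as [roll, pitch, yaw] about the fixed x, y, z axes, in that order (R = Rz(yaw) Ry(pitch) Rx(roll)).
In Python, from plant import status, viewer, ticket gives the robot as it stands.
- The arm moves only by the tool play_rows, never from a script. Its argument "commands" is a list of rows, each an object with "offset": the shift along the tool's x, y, z in m, a list of three; "twist": the turn about the tool's z in degrees. A call has 1 to 5 rows; each row shifts and turns the commanded pose from where the row before left it, along the tool's axes as they then stand; what a row does not reach is not made up. A row lasts 1/10 s, in which the tool goes at most 50 mm and 8.59 degrees, less where a joint would pass 70% of its speed; a pose out of reach is approached as far as the arm can. A call with a gripper value outside its range is refused whole. "jaw" is the closure in counts, from 0 (fully open) to 255 (shut), set as the call begins (left out, the last holds). The fingers move at their own pace and stop on an object; the grip force is fixed at half the most. Time passes only in rows, so rows that do not move let the fingers close. It gives the time, the measured TCP pose, the force and the opening at its end, in the units of the state.
- status.get_obs(): the state, without advancing time (a new reading comes with each control period).
- viewer.capture(name): name is "scene" or "side" or "wrist"; returns the picture (384x512x3 uint8, red, green, blue); there is no depth.
- viewer.camera_params(name): a dict with "fov_y" (degrees; the focal length in pixels is half the picture's height over the tangent of half this angle, whatever the lens; pixels are square), "cx", "cy" (the principal point, pixels), "rvec" (rotation vector, rad) and "tvec" (3), from world to camera coordinates, as OpenCV has them; the wrist camera has in their place "T_tool_cam" (4x4, takes a point from camera to tool coordinates, whose origin is the TCP and whose axes are the flange's). Camera axes: x right, y down, z forward; pixel columns grow to the right and rows downward; lengths in mm; the calibration is good to about 2 mm. The wrist camera is an equidistant fisheye: a pixel r from the principal point sees the ray r / f radians off the axis. A picture is of the moment at which its call begins: read the wrist's pose just before it. camera_params takes no time and is no camera call.
- ticket.close_job(): hands the job in, once; it reports no verdict.
The state is a dict: "time": time; "joint_positions": joint angles; "dq": joint speeds; "tau": joint torques, N m; "tool_pos": TCP position; "tcp_rot": TCP orientation; "contact_force": force on the tool from outside, world axes, zero at the start; "moment": the same for the moment, N m; "grip_width": finger opening in mm.
Only numpy, scipy, OpenCV 4.12 (cv2) and the standard library are available. Lean on these libraries where they do the work, as an engineer would, in place of code of your own. Each camera call takes 0.05 s, during which the arm holds its last target.

## Working session

There is one attempt and no reset: what is moved stays moved. The work goes in short steps, Python scripts to look and compute and a tool call to move; the robot and the scene stay as the last step left them, time stands still between calls to the robot, and variables do not carry over. Pictures are saved under pics/ and viewed, and the job is handed in when it is done.

Besides the shell and the picture viewer there is one more tool, called after "Emit:" by a JSON object that holds its "method" and its "body", one argument or row to a line. play_rows: Moves the arm, as the interface text tells. Its arguments: {"type":"object","properties":{"commands":{"type":"array"},"jaw":{"type":"number"}},"required":["commands"]}

```bash
ls; mkdir -p pics
python3 - <<'E'
from plant import status, viewer, ticket
import cv2
print(status.get_obs())
for n in ["scene","side","wrist"]:
    print(n,viewer.camera_params(n))
    im=viewer.capture(n); cv2.imwrite(f"pics/{n}0.png",im[:,:,::-1])
E
```

```text
pics
{'time': 0.0, 'joint_positions': array([-1.33695644e+00,  3.42731061e-01,  1.52501664e+00, -8.74508344e-06,
        1.27540458e+00, -1.46030523e-01]), 'dq': array([ 0.00113648, -0.00048399, -0.00016596, -0.00094391,  0.00014618,
       -0.00037823]), 'tau': array([-1.94169712e-03, -4.31246710e+01, -2.44226253e+01,  7.15201395e-02,
        5.60235931e-02, -1.31094862e-04]), 'tool_pos': array([ 194.6431978 , -487.43980855,  404.0405562 ]), 'tcp_rot': array([-3.14004841e+00, -2.18671464e-04,  3.79872798e-01]), 'contact_force': array([-0.14399738, -0.22505125,  0.42641851]), 'moment': array([-0.01407603,  0.00486519,  0.06421262]), 'grip_width': 91.77062738818967}
scene {'fov_y': 43.6314352795618, 'cx': 251.76061789061873, 'cy': 193.9412394056579, 'rvec': array([ 2.29049916,  1.15031056, -0.37798464]), 'tvec': array([-271.44736802, -257.53121587, 1884.03753882])}
side {'fov_y': 47.737137366191945, 'cx': 261.25501245964307, 'cy': 190.06030475973515, 'rvec': array([ 2.07732488, -0.32270299,  0.16487463]), 'tvec': array([-431.42781881,  152.17445856, 1084.94885002])}
wrist {'fov_y': 65.70646984690485, 'cx': 257.9312611579189, 'cy': 192.11431242893443, 'T_tool_cam': array([[-4.62802896e-04, -9.56073449e-01, -2.93126843e-01,
         7.98154100e+01],
       [ 9.99999720e-01, -6.14983554e-04,  4.27005184e-04,
        -6.45997443e-02],
       [-5.88516506e-04, -2.93126563e-01,  9.56073466e-01,
         1.93222863e+01],
       [ 0.00000000e+00,  0.00000000e+00,  0.00000000e+00,
         1.00000000e+00]])}
```

View pics/scene0.png

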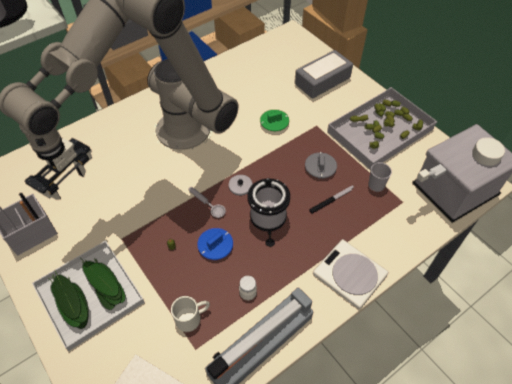

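View pics/side0.png

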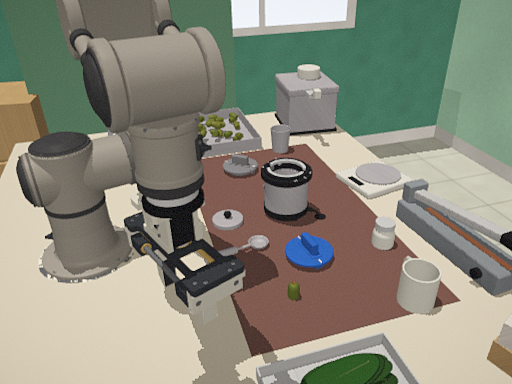

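View pics/wrist0.png

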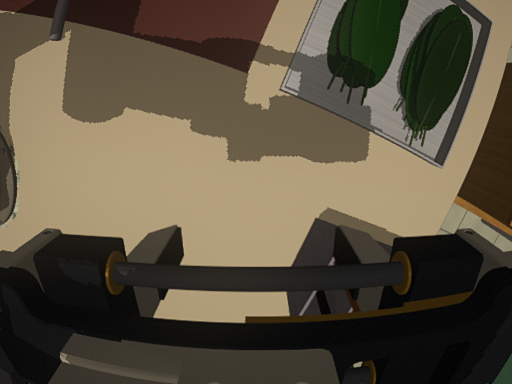

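The scene shows the nut at about (171,244), the mill rim at (269,192), the grey lid at (320,165) and a blue look-alike lid at (215,244). The side view shows the nut at (293,291), the rim at (286,173) and the grey lid at (240,165).

```bash
cat > h.py <<'E'
import numpy as np, cv2
from scipy.spatial.transform import Rotation as R
from plant import status, viewer
def K(p):
    f=192/np.tan(np.radians(p['fov_y']/2)); return f
def ray(name,u,v,obs=None):
    p=viewer.camera_params(name); f=K(p); x=np.array([u-p['cx'],v-p['cy']])
    if name!='wrist':
        Rm=R.from_rotvec(p['rvec']).as_matrix(); d=Rm.T@np.array([x[0]/f,x[1]/f,1]); o=-Rm.T@p['tvec']
    else:
        r=np.hypot(*x); th=r/f; d=np.array([*(np.sin(th)*x/max(r,1e-9)),np.cos(th)])
        T=p['T_tool_cam']; Rt=R.from_euler('xyz',obs['tcp_rot']).as_matrix()
        o=Rt@T[:3,3]+obs['tool_pos']; d=Rt@T[:3,:3]@d
    return o,d/np.linalg.norm(d)
def onz(name,u,v,z,obs=None):
    o,d=ray(name,u,v,obs); return o+d*(z-o[2])/d[2]
def proj(name,P,obs=None):
    P=np.atleast_2d(np.asarray(P,float)); p=viewer.camera_params(name); f=K(p)
    if name!='wrist': c=P@R.from_rotvec(p['rvec']).as_matrix().T+p['tvec']; q=f*c[:,:2]/c[:,2:]
    else:
        T=p['T_tool_cam']; Rt=R.from_euler('xyz',obs['tcp_rot']).as_matrix()
        t=(P-obs['tool_pos'])@Rt; c=(t-T[:3,3])@T[:3,:3]
        rr=np.hypot(c[:,0],c[:,1]); q=f*np.arctan2(rr,c[:,2])[:,None]*c[:,:2]/rr[:,None]
    return q+[p['cx'],p['cy']]
def tri(rs):
    A=np.zeros((3,3));b=np.zeros(3)
    for o,d in rs:
        M=np.eye(3)-np.outer(d,d);A+=M;b+=M@o
    return np.linalg.solve(A,b)
def grab(name,tag):
    obs=status.get_obs(); im=viewer.capture(name); cv2.imwrite(f'pics/{tag}.png',im[:,:,::-1]); return obs,im
E
python3 - <<'E'
import cv2
from h import *
a=cv2.imread('pics/scene0.png');b=cv2.imread('pics/side0.png')
c=np.hstack([cv2.resize(a[130:270,150:350],None,fx=2,fy=2.8,interpolation=2)]) 
c=cv2.resize(a[130:270,150:350],None,fx=4,fy=4,interpolation=2); cv2.imwrite('pics/sc_z.png',c)
c=cv2.resize(b[130:310,200:340],None,fx=3.3,fy=3.3,interpolation=2); cv2.imwrite('pics/sd_z.png',c)
print('nut',onz('scene',171,244,20),onz('side',293,291,20),tri([ray('scene',171,244),ray('side',293,291)]))
print('rim',onz('scene',269,193,140),onz('side',286,173,140))
print('lid',onz('scene',320,166,20),onz('side',240,167,20))
E
```

```text
nut [ 432.35558081 -308.99161564   20.        ] [ 426.45340251 -311.18626779   20.        ] [ 428.76097654 -307.4020519    15.10074946]
rim [528.3304417   15.71869037 140.        ] [516.39145994 -15.61838656 140.        ]
lid [477.0770183  293.18244157  20.        ] [466.6447641  284.36376857  20.        ]
```

View pics/sc_z.png

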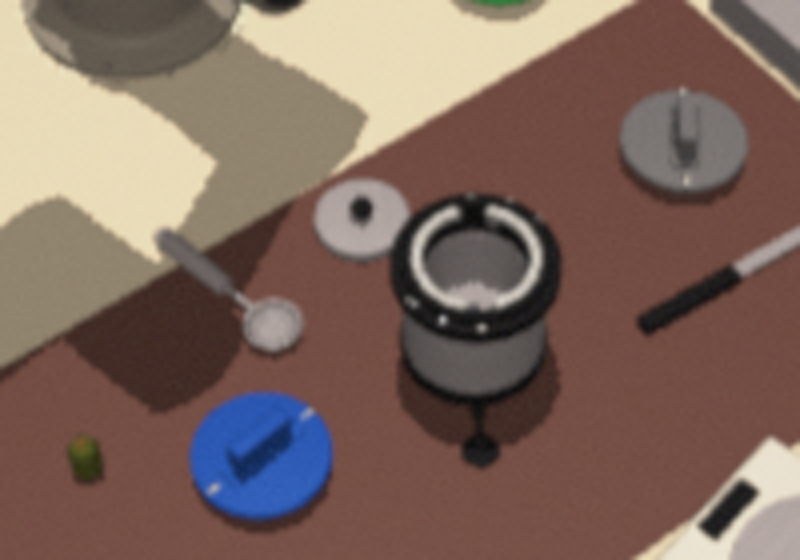

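View pics/sd_z.png

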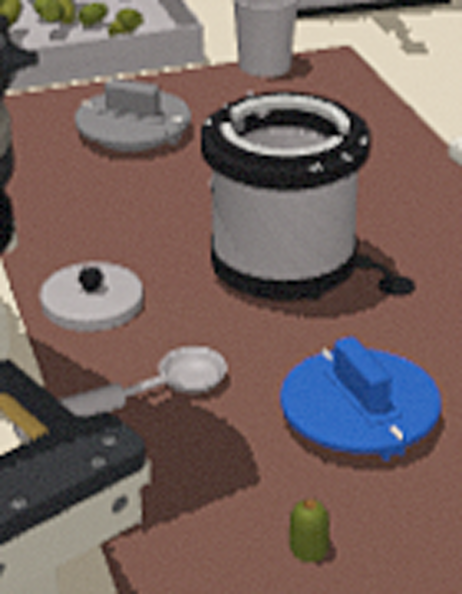

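Run:
```python
from h import *
s=lambda x,y:(150+x/4,130+y/4); d=lambda x,y:(200+x/3.3,130+y/3.3)
print('nut top',onz('scene',*s(85,441),38),onz('side',*d(310,506),38))
print('rim',onz('scene',*s(477,257),140),onz('side',*d(288,124),140))
print('lid plate ribs z24',onz('scene',*s(683,92),24),onz('scene',*s(686,182),24),)
print('lid fin top z56',onz('scene',*s(684,112),56), onz('side',*d(135,92),56))
print('lid ctr',onz('scene',*s(684,141),20),onz('side',*d(133,120),20))
print('blue',onz('scene',*s(261,455),20),onz('side',*d(361,398),20))
print('spoonh',onz('scene',*s(165,240),10),'bowl',onz('scene',*s(273,325),5))
print('tin',onz('scene',*s(362,222),10))
print('slot dots', onz('scene',*s(473,208),140),onz('scene',*s(482,327),135),onz('scene',*s(443,320),135),onz('scene',*s(410,303),135))
```

```text
nut top [ 431.30249848 -304.42759185   38.        ] [ 429.35691911 -308.01235093   38.        ]
rim [532.67581894  13.35859352 140.        ] [530.12525361  12.23369201 140.        ]
lid plate ribs z24 [434.37804779 333.76907104  24.        ] [515.29677785 266.1471369   24.        ]
lid fin top z56 [471.07773814 297.99375844  56.        ] [469.34421076 277.48070063  56.        ]
lid ctr [476.61551432 298.41004253  20.        ] [468.76163793 288.48578891  20.        ]
blue [ 517.66390775 -193.24095899   20.        ] [ 512.66555097 -194.59686997   20.        ]
spoonh [ 280.98470641 -136.73452588   10.        ] bowl [ 409.91163252 -109.34270765    5.        ]
tin [369.3279618  14.3387641  10.       ]
slot dots [492.18909209  40.63057188 140.        ] [585.13730525 -22.22280151 135.        ] [561.77761483 -42.53940169 135.        ] [533.51488446 -53.58040331 135.        ]
```

Emit:
{"method": "play_rows", "body": {
  "commands": [
    {"offset": [0.0475,-0.0135,0.012],"twist": 0},
    {"offset": [0.0475,-0.0135,0.012],"twist": 0},
    {"offset": [0.0475,-0.0135,0.012],"twist": 0},
    {"offset": [0.0475,-0.0135,0.012],"twist": 0},
    {"offset": [0.0475,-0.0135,0.012],"twist": 0}
  ],
  "jaw": 60
}}

```text
time: 0.65
tool_pos: [388.3, -337.8, 345.1]
tcp_rot: [3.142, 0.0, 0.379]
contact_force: [1.1, -1.1, 0.5]
grip_width: 70.2
```

Emit:
{"method": "play_rows", "body": {
  "commands": [
    {"offset": [0.0475,-0.0135,0.012],"twist": 0},
    {"offset": [0,0,0],"twist": 0},
    {"offset": [0,0,0],"twist": 0}
  ]
}}

```text
time: 0.95
tool_pos: [426.2, -308.7, 333.3]
tcp_rot: [-3.141, 0.001, 0.383]
contact_force: [-0.0, -0.0, 0.4]
grip_width: 70.3
```

Run:
```python
from h import *
obs,im=grab('wrist','w1'); print(obs['time'],obs['tool_pos'],obs['tcp_rot'],obs['grip_width'],proj('wrist',[[430,-306,38],[430,-306,2]],obs))
```

```text
0.95 [ 426.17252204 -308.72726741  333.32800476] [-3.14063553e+00  9.01538008e-04  3.82769285e-01] 70.31417784467746 [[257.01437302 182.53044485]
 [257.12593831 173.75524732]]
```

View pics/w1.png

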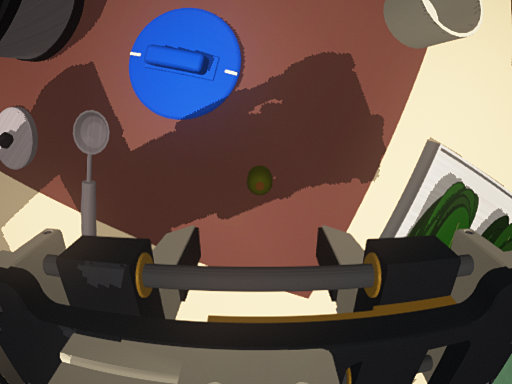

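The nut appears at about (259,180) with its reddish top near (260,184), between the fingers' line and the blue lid.

Run:
```python
from h import *
im=cv2.imread('pics/w1.png'); cv2.imwrite('pics/w1z.png',cv2.resize(im[160:205,230:290],None,fx=10,fy=10,interpolation=2))
obs=status.get_obs()
print(onz('wrist',260,184,39,obs),onz('wrist',259,180,20,obs), obs['tool_pos'])
```

```text
[ 429.32890763 -310.23971629   39.        ] [ 428.04713913 -309.79647577   20.        ] [ 425.48149139 -309.63897674  333.72222581]
```

View pics/w1z.png

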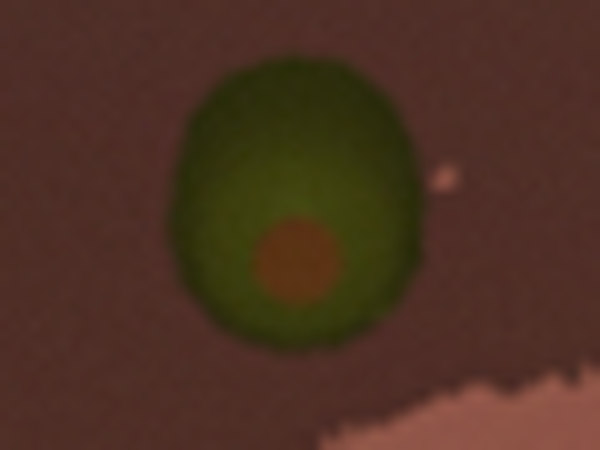

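Emit:
{"method": "play_rows", "body": {
  "commands": [
    {"offset": [0.003,0.001,0.038],"twist": 0},
    {"offset": [0,0,0.038],"twist": 0},
    {"offset": [0,0,0.038],"twist": 0},
    {"offset": [0,0,0.028],"twist": 0},
    {"offset": [0,0,0.009],"twist": 0}
  ]
}}

```text
time: 1.5
tool_pos: [426.9, -310.2, 180.6]
tcp_rot: [-3.138, 0.002, 0.377]
contact_force: [-0.2, -0.5, 0.2]
grip_width: 70.6
```

Emit:
{"method": "play_rows", "body": {
  "commands": [
    {"offset": [0,0,0],"twist": 0}
  ]
}}

```text
time: 1.6
tool_pos: [427.8, -310.4, 182.4]
tcp_rot: [-3.14, 0.001, 0.378]
contact_force: [-0.6, -0.5, 0.6]
grip_width: 70.4
```

Emit:
{"method": "play_rows", "body": {
  "commands": [
    {"offset": [0,0,0],"twist": 0},
    {"offset": [0,0,0],"twist": 0},
    {"offset": [0,0,0],"twist": 0},
    {"offset": [0,0,0],"twist": 0},
    {"offset": [0,0,0],"twist": 0}
  ],
  "jaw": 255
}}

```text
time: 2.1
tool_pos: [428.8, -309.4, 183.4]
tcp_rot: [3.141, -0.0, 0.38]
contact_force: [-0.5, 0.1, -0.5]
grip_width: 34.7
```

Emit:
{"method": "play_rows", "body": {
  "commands": [
    {"offset": [0,0,0],"twist": 0},
    {"offset": [0,0,0],"twist": 0}
  ]
}}

```text
time: 2.3
tool_pos: [428.8, -309.4, 183.1]
tcp_rot: [3.141, -0.0, 0.38]
contact_force: [-0.1, 1.2, 1.9]
grip_width: 25.0
```

Emit:
{"method": "play_rows", "body": {
  "commands": [
    {"offset": [0,0,-0.03],"twist": 0},
    {"offset": [0,0,-0.045],"twist": 0},
    {"offset": [0,0,-0.045],"twist": 0},
    {"offset": [0,0,-0.03],"twist": 0}
  ]
}}

```text
time: 2.7
tool_pos: [428.9, -309.5, 335.9]
tcp_rot: [3.139, -0.001, 0.38]
contact_force: [0.3, -0.5, -0.9]
grip_width: 25.4
```

Run:
```python
from h import *
obs,im=grab('wrist','w2'); print(obs['time'],obs['tool_pos'],obs['tcp_rot'],obs['grip_width'])
obs,im=grab('side','s2')
```

```text
2.7 [ 428.85096521 -309.51313686  335.90840248] [ 3.13861197e+00 -1.30881032e-03  3.79862403e-01] 25.379764755349225
```

View pics/w2.png

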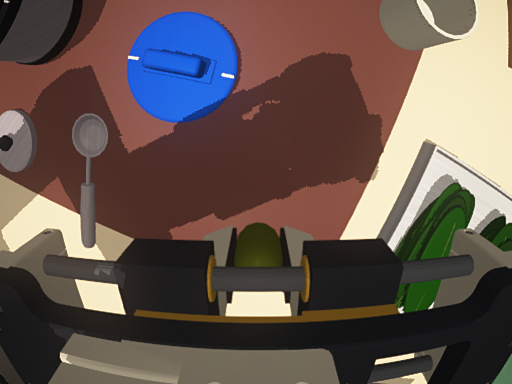

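View pics/s2.png

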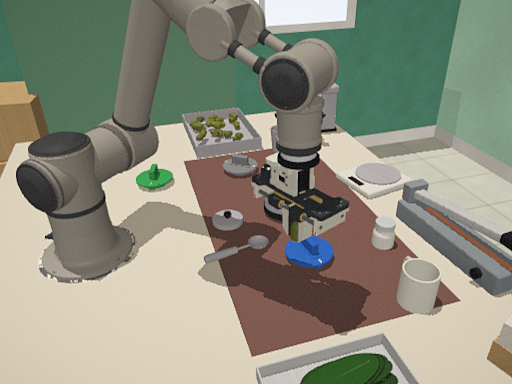

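Nut held (25 mm). Next I carry it to a viewing point beside the mill.

Emit:
{"method": "play_rows", "body": {
  "commands": [
    {"offset": [0.0,0.0,-0.045],"twist": 0},
    {"offset": [0.0205,-0.0373,-0.003],"twist": 0},
    {"offset": [0.0205,-0.0373,-0.003],"twist": 0},
    {"offset": [0.0205,-0.0373,0],"twist": 0},
    {"offset": [0.0205,-0.0373,0],"twist": 0}
  ]
}}

```text
time: 3.3
tool_pos: [449.3, -138.9, 383.0]
tcp_rot: [-3.141, 0.001, 0.379]
contact_force: [-0.1, 0.0, -0.2]
grip_width: 25.2
```

Emit:
{"method": "play_rows", "body": {
  "commands": [
    {"offset": [0.0205,-0.0373,0],"twist": 0},
    {"offset": [0.0205,-0.0373,0],"twist": 0},
    {"offset": [0.0205,-0.0373,0],"twist": 0},
    {"offset": [0,0,0],"twist": 0},
    {"offset": [0,0,0],"twist": 0}
  ]
}}

```text
time: 3.8
tool_pos: [465.1, -12.9, 383.0]
tcp_rot: [-3.141, 0.001, 0.382]
contact_force: [0.3, -0.1, -1.1]
grip_width: 25.0
```

Run:
```python
from h import *
obs,im=grab('wrist','w3'); print(obs['time'],obs['tool_pos'],obs['tcp_rot'],obs['grip_width'])
np.save('o3.npy',obs,allow_pickle=True)
```

```text
3.8 [465.0537357  -12.94433187 383.03493365] [-3.14114404e+00  1.45778526e-03  3.82461235e-01] 25.040281180703467
```

View pics/w3.png

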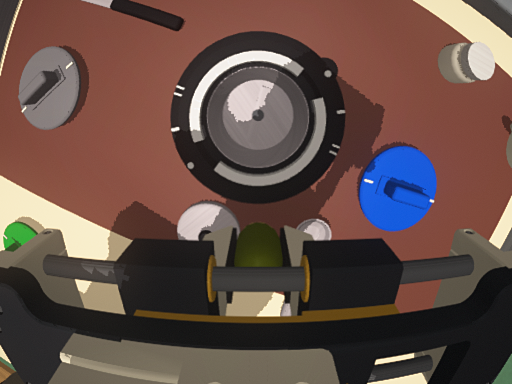

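Run:
```python
import cv2
im=cv2.imread('pics/w3.png'); cv2.imwrite('pics/w3z.png',cv2.resize(im[25:210,160:360],None,fx=3.2,fy=3.2,interpolation=2))
```

```text
(no output)
```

View pics/w3z.png

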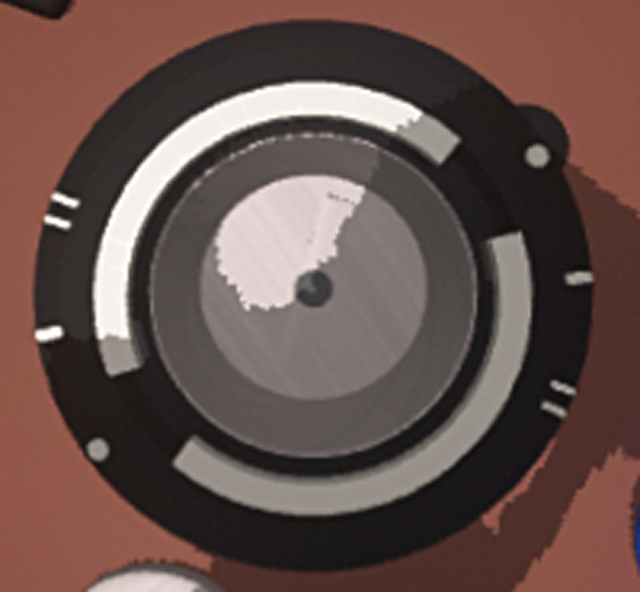

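```bash
cat > fit.py <<'E'
from h import *
from scipy.optimize import least_squares
def circ(P):
    f=lambda q:np.hypot(P[:,0]-q[0],P[:,1]-q[1])-q[2]
    r=least_squares(f,[*P[:,:2].mean(0),55]); return r.x,np.abs(r.fun).max()
E
python3 - <<'E'
from fit import *
obs=np.load('o3.npy',allow_pickle=True).item()
w=lambda x,y:(160+x/3.2-.5*0,25+y/3.2)
im=cv2.imread('pics/w3.png'); g=im[:,:,1].astype(float)
# radial search of outer white edge and black collar outer edge
p0=proj('wrist',[531,13,140],obs)[0]; print(p0)
for z in (140,):
  out=[];inn=[]
  for a in np.arange(0,360,3):
    rr=np.arange(40,62,.25); Q=np.c_[531+rr*np.cos(np.radians(a)),13+rr*np.sin(np.radians(a)),0*rr+z]
    q=proj('wrist',Q,obs).astype(np.float32)
    v=cv2.remap(g.astype(np.float32),q[:,0],q[:,1],1).ravel()
    d=np.diff(v); i=d.argmin()
    if d[i]<-6 and v[:i].max()>100: out.append(Q[i])
    j=d.argmax()
    if d[j]>6 : inn.append(Q[j])
  out=np.array(out);inn=np.array(inn);
  for P in(out,inn):
    x,e=circ(P); res=np.abs(np.hypot(P[:,0]-x[0],P[:,1]-x[1])-x[2]); k=res<1.0; x,e=circ(P[k]); print(len(P),k.sum(),x,e)
c=x
for nm,pt in dict(d1=(537,155),d2=(97,450),p1=(579,278),p2=(48,333),s1a=(452,150),s1b=(508,236),s2a=(124,372),s2b=(186,450)).items():
    for z in (140,136):
        P=onz('wrist',*w(*pt),z,obs); print(nm,z,P[:2].round(1),np.degrees(np.arctan2(P[1]-c[1],P[0]-c[0])).round(1),np.hypot(P[1]-c[1],P[0]-c[0]).round(1))
P1,P2=[onz('wrist',*w(*p),140,obs) for p in((537,155),(97,450))]; print(np.degrees(np.arctan2(*(P1-P2)[[1,0]])), (P1+P2)/2)
E
```

```text
[258.7195589  115.08678628]Traceback (most recent call last):
  File "<stdin>", line 14, in <module>
    return umr_maximum(a, axis, None, out, keepdims, initial, where)
ValueError: zero-size array to reduction operation maximum which has no identity
```

```bash
cat > mouth.py <<'E'
from fit import *
obs=np.load('o3.npy',allow_pickle=True).item()
w=lambda x,y:(160+x/3.2-.35,25+y/3.2-.35)
im=cv2.imread('pics/w3.png'); g=im[:,:,1].astype(float)
z=140
out=[];inn=[]
for a in np.arange(0,360,3):
    rr=np.arange(40,66,.25); Q=np.c_[531+rr*np.cos(np.radians(a)),13+rr*np.sin(np.radians(a)),0*rr+z]
    q=proj('wrist',Q,obs).astype(np.float32)
    v=cv2.remap(g.astype(np.float32),q[:,0].copy(),q[:,1].copy(),1).ravel()
    k=v>120
    if k.sum()>20:
        i=np.where(k)[0]; out.append(Q[i[-1]]); inn.append(Q[i[0]])
for P in(np.array(out),np.array(inn)):
    x,e=circ(P); res=np.abs(np.hypot(P[:,0]-x[0],P[:,1]-x[1])-x[2]); k=res<1.0; x,e=circ(P[k]); print(len(P),k.sum(),x,e)
c=x
for nm,pt in dict(d1=(537,155),d2=(97,450),p1=(579,278),p2=(48,333),s1a=(452,150),s1b=(508,236),s2a=(124,372),s2b=(186,450)).items():
    for z in (140,136):
        P=onz('wrist',*w(*pt),z,obs); print(nm,z,P[:2].round(1),np.degrees(np.arctan2(P[1]-c[1],P[0]-c[0])).round(1),np.hypot(P[1]-c[1],P[0]-c[0]).round(1))
P1,P2=[onz('wrist',*w(*p),138,obs) for p in((537,155),(97,450))]; print(np.degrees(np.arctan2(*(P1-P2)[[1,0]])), (P1+P2)/2)
E
python3 mouth.py
```

```text
100 84 [528.29607017  13.33384232  51.61658675] 0.4392115622855499
100 100 [528.05180319  12.7433075   44.08459689] 0.4558061027040168
d1 140 [581.1 -22.4] -33.5 63.6
d1 136 [581.8 -23.1] -33.7 64.6
d2 140 [475.7  48.6] 145.6 63.5
d2 136 [474.6  49.2] 145.7 64.7
p1 140 [558.2 -43.3] -61.7 63.7
p1 136 [558.6 -44.4] -61.9 64.8
p2 140 [498.6  69.6] 117.4 64.0
p2 136 [497.8  70.5] 117.6 65.2
s1a 140 [573.7  -3.5] -19.6 48.5
s1a 136 [574.3  -3.9] -19.8 49.2
s1b 140 [560.2 -23.5] -48.4 48.4
s1b 136 [560.6 -24.2] -48.6 49.2
s2a 140 [496.2  48.7] 131.6 48.0
s2a 136 [495.4  49.2] 131.8 49.0
s2b 140 [483.7  28. ] 161.0 46.9
s2b 136 [482.7  28.2] 161.1 47.9
-33.95642671638828 [528.29407495  13.08998456 138.        ]
```

Mouth centre is at (528.2, 13.1) and its x axis at -34°. The clear opening measures 44.1 mm in radius against 44 given, so the two agree. Next I drop the nut.

Emit:
{"method": "play_rows", "body": {
  "commands": [
    {"offset": [0.034,0,0.005],"twist": 0},
    {"offset": [0.0344,-0.0008,0.005],"twist": 0},
    {"offset": [0,0,0.03],"twist": 0},
    {"offset": [0,0,0.03],"twist": 0},
    {"offset": [0,0,0.006],"twist": 0}
  ]
}}

```text
time: 4.35
tool_pos: [527.5, 10.9, 304.3]
tcp_rot: [-3.138, 0.006, 0.378]
contact_force: [-0.5, -0.4, 0.0]
grip_width: 24.8
```

Emit:
{"method": "play_rows", "body": {
  "commands": [
    {"offset": [0,0,0],"twist": 0},
    {"offset": [0,0,0],"twist": 0}
  ]
}}

```text
time: 4.55
tool_pos: [528.8, 11.5, 309.0]
tcp_rot: [3.141, -0.002, 0.379]
contact_force: [1.0, -0.7, 0.6]
grip_width: 24.9
```

Emit:
{"method": "play_rows", "body": {
  "commands": [
    {"offset": [0,0,0],"twist": 0},
    {"offset": [0,0,0],"twist": 0},
    {"offset": [0,0,0],"twist": 0},
    {"offset": [0,0,0],"twist": 0},
    {"offset": [0,0,0],"twist": 0}
  ],
  "jaw": 155
}}

```text
time: 5.05
tool_pos: [528.4, 12.4, 308.0]
tcp_rot: [3.141, -0.0, 0.38]
contact_force: [-1.2, 0.1, 0.4]
grip_width: 35.8
```

Emit:
{"method": "play_rows", "body": {
  "commands": [
    {"offset": [0,0,-0.035],"twist": 0},
    {"offset": [0,0,-0.04],"twist": 0},
    {"offset": [-0.034,0,-0.03],"twist": 0},
    {"offset": [-0.034,0,0],"twist": 0},
    {"offset": [0,0,0],"twist": 0}
  ],
  "jaw": 100
}}

```text
time: 5.55
tool_pos: [462.6, -13.3, 413.8]
tcp_rot: [3.141, 0.0, 0.379]
contact_force: [-1.0, -0.3, -1.1]
grip_width: 55.7
```

Run:
```python
from h import *
obs,im=grab('wrist','w4'); print(obs['time'],obs['tool_pos'],obs['tcp_rot'],obs['grip_width'])
```

```text
5.55 [462.60152854 -13.3216534  413.8047442 ] [3.14102335e+00 3.41769431e-04 3.78873804e-01] 55.66421935733453
```

View pics/w4.png

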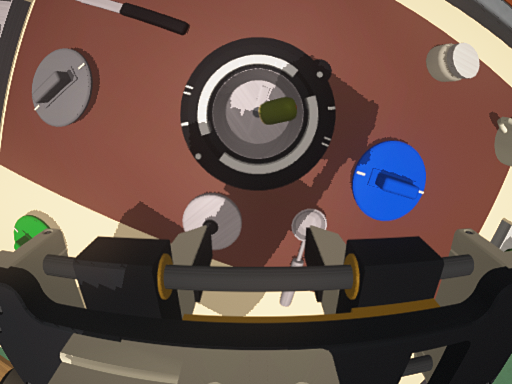

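The nut lies inside the bowl at (279,110). Next I go to the lid.

Emit:
{"method": "play_rows", "body": {
  "commands": [
    {"offset": [0.0256,-0.0383,0.0],"twist": 0},
    {"offset": [0.0256,-0.0383,0.0],"twist": 0},
    {"offset": [0.0256,-0.0383,0.0],"twist": 0},
    {"offset": [0.0256,-0.0383,0.0],"twist": 0},
    {"offset": [0.0256,-0.0383,0.0],"twist": 0}
  ]
}}

```text
time: 6.1
tool_pos: [513.8, 215.0, 412.2]
tcp_rot: [-3.142, 0.0, 0.38]
contact_force: [0.4, -1.2, 0.6]
grip_width: 55.9
```

Emit:
{"method": "play_rows", "body": {
  "commands": [
    {"offset": [0.0256,-0.0383,0.0],"twist": 0},
    {"offset": [0,0,0.0],"twist": -8.45},
    {"offset": [0,0,0.0],"twist": -8.45},
    {"offset": [0,0,0.0],"twist": -8.45},
    {"offset": [0,0,0.0],"twist": -8.45}
  ]
}}

```text
time: 6.6
tool_pos: [523.3, 258.5, 411.8]
tcp_rot: [-3.141, 0.001, 0.977]
contact_force: [-0.0, -0.9, -0.6]
grip_width: 56.1
```

Emit:
{"method": "play_rows", "body": {
  "commands": [
    {"offset": [0,0,0.01],"twist": -8.45},
    {"offset": [0,0,0.01],"twist": -8.45},
    {"offset": [0,0,0.01],"twist": -8.45},
    {"offset": [0,0,0.01],"twist": -8.45},
    {"offset": [0,0,0.01],"twist": -8.45}
  ]
}}

```text
time: 7.1
tool_pos: [523.2, 258.2, 361.5]
tcp_rot: [-3.141, 0.0, 1.713]
contact_force: [0.7, -0.0, -0.9]
grip_width: 55.7
```

Emit:
{"method": "play_rows", "body": {
  "commands": [
    {"offset": [0,0,0.0],"twist": -8.45},
    {"offset": [0,0,0.0],"twist": -8.45},
    {"offset": [0,0,0.0],"twist": -8.45},
    {"offset": [0,0,0.0],"twist": -8.45},
    {"offset": [0,0,0.0],"twist": -8.45}
  ]
}}

```text
time: 7.6
tool_pos: [523.2, 258.3, 361.9]
tcp_rot: [-3.141, -0.001, 2.451]
contact_force: [0.0, -0.1, 0.3]
grip_width: 55.6
```

Emit:
{"method": "play_rows", "body": {
  "commands": [
    {"offset": [0,0,0.0],"twist": 0},
    {"offset": [0,0,0.0],"twist": 0}
  ]
}}

```text
time: 7.8
tool_pos: [523.0, 258.0, 362.2]
tcp_rot: [-3.141, -0.0, 2.441]
contact_force: [-0.1, -0.5, 0.2]
grip_width: 55.7
```

Run:
```python
from h import *
obs,im=grab('wrist','w5'); print(obs['time'],obs['tool_pos'],obs['tcp_rot'],obs['grip_width'],obs['joint_positions'])
np.save('o5.npy',obs,allow_pickle=True)
```

```text
7.8 [522.99907464 257.99719148 362.21691499] [-3.14109398e+00 -3.59363409e-04  2.44083732e+00] 55.65030680752488 [ 3.26878715e-01  4.83019709e-01  1.42328708e+00  5.28391777e-05
  1.23589851e+00 -5.43179750e-01]
```

View pics/w5.png

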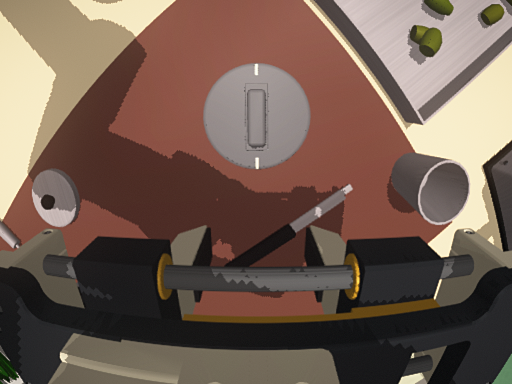

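The grey lid is in view with ribs at (256,69) and (257,163), and the fin is centred near (257,117). It is almost aligned with the tool axes.

```bash
cat > lid.py <<'E'
from fit import *
import sys
obs=np.load(sys.argv[1],allow_pickle=True).item(); im=cv2.imread(sys.argv[2])
hsv=cv2.cvtColor(im,cv2.COLOR_BGR2HSV)
x0,y0=int(sys.argv[3]),int(sys.argv[4]); zt=float(sys.argv[5])
# plate edge by saturation (grey vs mat)
S=hsv[:,:,1].astype(np.float32); G=cv2.cvtColor(im,cv2.COLOR_BGR2GRAY).astype(np.float32)
P=[];a_=[]
c0=onz('wrist',x0,y0,zt,obs)
for a in np.arange(0,360,3):
    rr=np.arange(45,72,.25); Q=np.c_[c0[0]+rr*np.cos(np.radians(a)),c0[1]+rr*np.sin(np.radians(a)),0*rr+zt]
    q=proj('wrist',Q,obs).astype(np.float32); v=cv2.remap(S,q[:,0].copy(),q[:,1].copy(),1).ravel()
    k=np.where(v>60)[0]
    if len(k) and k[0]>0: P.append(Q[k[0]])
P=np.array(P); x,e=circ(P)
for _ in range(4):
    res=np.abs(np.hypot(P[:,0]-x[0],P[:,1]-x[1])-x[2]); k=res<1.2; x,e=circ(P[k])
print('plate',len(P),k.sum(),x,e)
# ribs: bright
ys,xs=np.where(G>190); pts=np.array([onz('wrist',u,v,zt,obs) for u,v in zip(xs,ys) if abs(u-x0)<90 and abs(v-y0)<90])
d=pts[:,:2]-x[:2]; r=np.hypot(*d.T); d=d[(r<62)&(r>40)]; ang=np.arctan2(d[:,1],d[:,0])
u=np.array([np.cos(2*ang).mean(),np.sin(2*ang).mean()]); print('ax',np.degrees(np.arctan2(u[1],u[0])/2),len(d))
# line between two clusters
s=d@np.array([np.cos(np.arctan2(u[1],u[0])/2),np.sin(np.arctan2(u[1],u[0])/2)])
A=d[s>0].mean(0);B=d[s<0].mean(0); print('line',np.degrees(np.arctan2(*(A-B)[::-1])),'mid',(A+B)/2+x[:2],(s>0).sum(),(s<0).sum())
E
python3 lid.py o5.npy pics/w5.png 257 116 24
python3 - <<'E'
import cv2
im=cv2.imread('pics/w5.png'); cv2.imwrite('pics/w5z.png',cv2.resize(im[55:180,195:320],None,fx=4.5,fy=4.5,interpolation=2))
E
```

```text
plate 120 120 [471.41114487 299.2835731   57.43609704] 0.2941973763928729
ax -39.680693541611475 78
line -39.6803410320615 mid [471.43000334 299.16410807] 40 38
```

View pics/w5z.png

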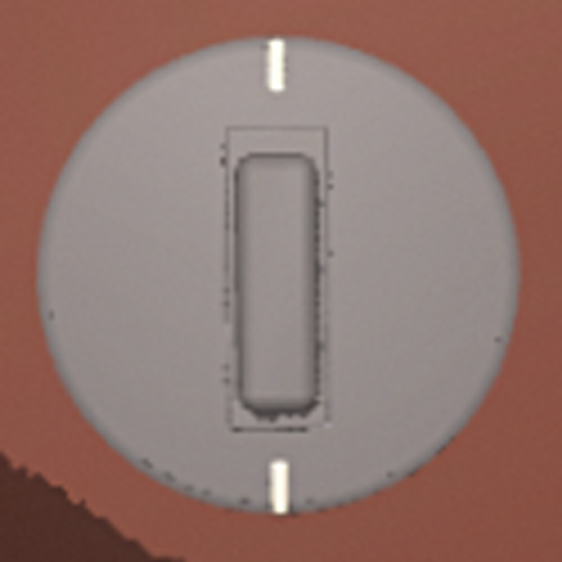

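Emit:
{"method": "play_rows", "body": {
  "commands": [
    {"offset": [0.033,-0.0018,0.02],"twist": -0.45},
    {"offset": [0.033,0,0.03],"twist": 0},
    {"offset": [0,0,0.04],"twist": 0},
    {"offset": [0,0,0.04],"twist": 0},
    {"offset": [0,0,0.02],"twist": 0}
  ]
}}

```text
time: 8.35
tool_pos: [469.7, 298.3, 209.6]
tcp_rot: [-3.138, -0.002, 2.45]
contact_force: [0.3, -0.5, -0.1]
grip_width: 55.6
```

Emit:
{"method": "play_rows", "body": {
  "commands": [
    {"offset": [0,0,0.005],"twist": 0},
    {"offset": [0,0,0],"twist": 0},
    {"offset": [0,0,0],"twist": 0}
  ]
}}

```text
time: 8.65
tool_pos: [471.4, 298.6, 209.1]
tcp_rot: [3.139, 0.001, 2.451]
contact_force: [0.4, -0.3, -0.7]
grip_width: 55.6
```

Run:
```python
from h import *
obs,im=grab('wrist','w6'); print(obs['time'],obs['tool_pos'],obs['tcp_rot'],obs['grip_width'],obs['contact_force'])
```

```text
8.65 [471.42341353 298.5680275  209.11108445] [3.13943485e+00 1.12013948e-03 2.45144523e+00] 55.58879184654939 [ 0.39302158 -0.34367925 -0.73045355]
```

View pics/w6.png

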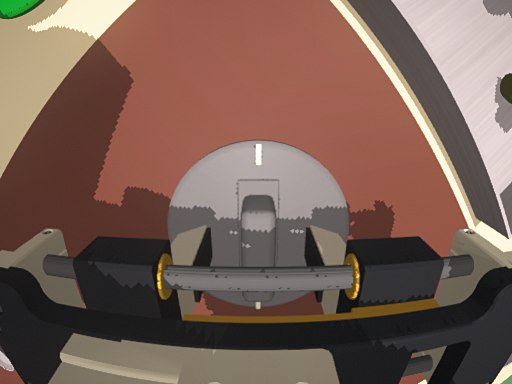

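The fin is centred between the pads. I go 3 mm lower and close.

Emit:
{"method": "play_rows", "body": {
  "commands": [
    {"offset": [0,0,0.003],"twist": 0},
    {"offset": [0,0,0],"twist": 0},
    {"offset": [0,0,0],"twist": 0}
  ]
}}

```text
time: 9.0
tool_pos: [470.9, 298.3, 205.2]
tcp_rot: [3.141, 0.0, 2.452]
contact_force: [0.7, 0.5, -0.3]
grip_width: 55.8
```

Emit:
{"method": "play_rows", "body": {
  "commands": [
    {"offset": [0,0,0],"twist": 0},
    {"offset": [0,0,0],"twist": 0},
    {"offset": [0,0,0],"twist": 0},
    {"offset": [0,0,0],"twist": 0},
    {"offset": [0,0,0],"twist": 0}
  ],
  "jaw": 255
}}

```text
time: 9.5
tool_pos: [470.8, 298.3, 204.8]
tcp_rot: [-3.142, 0.0, 2.452]
contact_force: [0.2, 0.1, 0.1]
grip_width: 20.5
```

Emit:
{"method": "play_rows", "body": {
  "commands": [
    {"offset": [0,0,0],"twist": 0},
    {"offset": [0,0,0],"twist": 0},
    {"offset": [0,0,0],"twist": 0}
  ]
}}

```text
time: 9.8
tool_pos: [470.8, 298.3, 204.9]
tcp_rot: [3.141, 0.0, 2.452]
contact_force: [0.1, -0.4, -0.2]
grip_width: 18.0
```

Run:
```python
from h import *
obs,im=grab('wrist','w7'); print(obs['time'],obs['tool_pos'],obs['tcp_rot'],obs['grip_width'],obs['contact_force'])
np.save('o7.npy',obs,allow_pickle=True)
```

```text
9.8 [470.83071622 298.3418378  204.8568035 ] [3.14145334e+00 1.45448465e-04 2.45239341e+00] 17.958120787329044 [ 0.13224949 -0.4204642  -0.17811437]
```

View pics/w7.png

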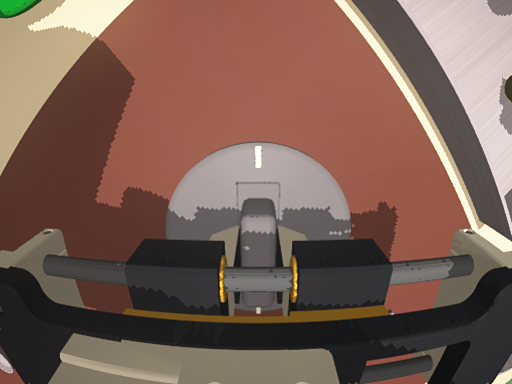

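Gripped at 18 mm. Now I fit the lid's pose within the tool frame.

```bash
cat > lidtool.py <<'E'
from fit import *
import sys
def lid_in_tool(imf,obs,zrel,guess):
    # zrel: plate top height relative to TCP (negative, world); work in tool-level frame
    o=dict(obs); o['tool_pos']=np.zeros(3); o['tcp_rot']=np.array([np.pi,0,0])
    # world'=tool with y,z flipped: tool x = wx, tool y = -wy
    im=cv2.imread(imf); S=cv2.cvtColor(im,cv2.COLOR_BGR2HSV)[:,:,1].astype(np.float32); G=cv2.cvtColor(im,cv2.COLOR_BGR2GRAY)
    P=[]
    for a in np.arange(-80,81,2):
        rr=np.arange(50,68,.2); Q=np.c_[guess[0]+rr*np.cos(np.radians(a)),guess[1]+rr*np.sin(np.radians(a)),0*rr+zrel]
        q=proj('wrist',Q,o).astype(np.float32); v=cv2.remap(S,q[:,0].copy(),q[:,1].copy(),1).ravel()
        inside=np.median(v[:8]); k=np.where(v>60)[0]
        if len(k) and k[0]>4 and inside<50: P.append(Q[k[0]])
    P=np.array(P); R0=57.5
    f=lambda q:np.hypot(P[:,0]-q[0],P[:,1]-q[1])-R0
    r=least_squares(f,guess,loss='soft_l1',f_scale=.3).x
    r3,_=circ(P)
    ys,xs=np.where(G>185); pts=np.array([onz('wrist',u,v,zrel,o) for u,v in zip(xs,ys) if abs(u-258)<60 and 100<v<235])
    d=pts[:,:2]-r; rad=np.hypot(*d.T); d=d[(rad>40)&(rad<60)]
    print(len(P),'centre fixR (tool x, -y)',r,'freeR',r3,'rib ang deg (world ccw)',np.degrees(np.arctan2(d[:,1],d[:,0])).mean() if len(d) else None,len(d), 'rib end', d.max(0) if len(d) else None)
if __name__=='__main__':
    lid_in_tool(sys.argv[2],np.load(sys.argv[1],allow_pickle=True).item(),float(sys.argv[3]),[0,0])
E
python3 lidtool.py o7.npy pics/w7.png -181
```

```text
81 centre fixR (tool x, -y) [ 1.00595662 -0.18565797] freeR [ 1.75920767 -0.18818451 56.89921134] rib ang deg (world ccw) -0.07983586610412625 149 rib end [55.09751983  1.54756203]
```

Emit:
{"method": "play_rows", "body": {
  "commands": [
    {"offset": [0,0,-0.015],"twist": 0},
    {"offset": [0,0,-0.03],"twist": 0},
    {"offset": [0,0,-0.045],"twist": 0},
    {"offset": [0,0,-0.045],"twist": 0},
    {"offset": [0,0,-0.035],"twist": 0}
  ]
}}

```text
time: 10.35
tool_pos: [470.6, 298.3, 377.4]
tcp_rot: [3.14, 0.001, 2.452]
contact_force: [-0.0, 1.0, -0.8]
grip_width: 18.0
```

Emit:
{"method": "play_rows", "body": {
  "commands": [
    {"offset": [0,0,0],"twist": 0},
    {"offset": [0,0,0],"twist": 0}
  ]
}}

```text
time: 10.55
tool_pos: [470.5, 298.2, 375.0]
tcp_rot: [3.141, 0.0, 2.452]
contact_force: [-0.7, -0.2, -1.8]
grip_width: 17.9
```

```bash
python3 - <<'E'
from h import *
obs,im=grab('wrist','w8'); print(obs['time'],obs['tool_pos'],obs['tcp_rot'],obs['grip_width'],obs['contact_force'])
np.save('o8.npy',obs,allow_pickle=True)
E
python3 lidtool.py o8.npy pics/w8.png -181
```

```text
10.55 [470.54051349 298.19113214 374.96555563] [3.14111305e+00 3.96668739e-04 2.45241971e+00] 17.909476930004388 [-0.71968868 -0.18158412 -1.76819365]
81 centre fixR (tool x, -y) [ 0.98749257 -0.18279664] freeR [ 1.74747261 -0.18106508 56.89735951] rib ang deg (world ccw) 0.07073802879272234 124 rib end [55.11597226  1.54452546]
```

View pics/w8.png

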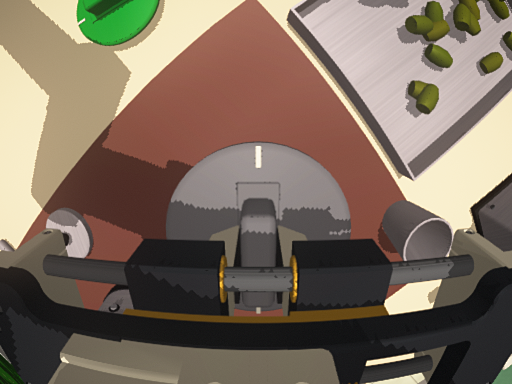

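Emit:
{"method": "play_rows", "body": {
  "commands": [
    {"offset": [-0.02,-0.01,0],"twist": 0},
    {"offset": [-0.035,-0.018,0],"twist": 0},
    {"offset": [-0.04,-0.0207,0],"twist": 0},
    {"offset": [-0.04,-0.0207,0],"twist": 0},
    {"offset": [-0.04,-0.0207,0],"twist": 0}
  ]
}}

```text
time: 11.1
tool_pos: [548.6, 115.9, 372.5]
tcp_rot: [-3.138, -0.003, 2.453]
contact_force: [1.4, -0.7, -1.4]
grip_width: 18.0
```

Emit:
{"method": "play_rows", "body": {
  "commands": [
    {"offset": [-0.04,-0.0207,0],"twist": 0},
    {"offset": [-0.04,-0.0207,0],"twist": 0},
    {"offset": [-0.04,-0.0207,0],"twist": 0},
    {"offset": [-0.04,-0.0207,0],"twist": -2.5},
    {"offset": [0,0,0],"twist": -3}
  ]
}}

```text
time: 11.6
tool_pos: [620.5, -53.6, 371.6]
tcp_rot: [-3.139, -0.002, 2.545]
contact_force: [0.2, 0.7, -1.0]
grip_width: 17.7
```

Emit:
{"method": "play_rows", "body": {
  "commands": [
    {"offset": [0,0,0],"twist": 0},
    {"offset": [0,0,0],"twist": 0},
    {"offset": [0,0,0],"twist": 0}
  ]
}}

```text
time: 11.9
tool_pos: [619.1, -47.1, 374.1]
tcp_rot: [-3.141, -0.002, 2.549]
contact_force: [-0.0, -0.7, -1.5]
grip_width: 17.6
```

Run:
```python
from h import *
obs,im=grab('wrist','w9'); print(obs['time'],obs['tool_pos'],obs['tcp_rot'],obs['grip_width'],obs['contact_force'])
np.save('o9.npy',obs,allow_pickle=True)
cv2.imwrite('pics/w9z.png',cv2.resize(im[0:150,170:350,::-1],None,fx=3.5,fy=3.5,interpolation=2))
```

```text
11.9 [619.09727166 -47.12483729 374.0844999 ] [-3.14101343e+00 -1.56541611e-03  2.54871009e+00] 17.6323091496749 [-0.01206216 -0.6568543  -1.47842592]
```

View pics/w9.png

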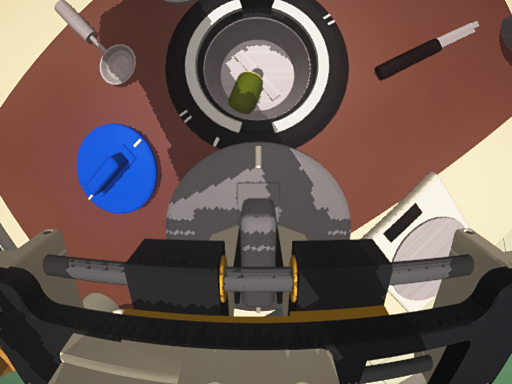

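View pics/w9z.png

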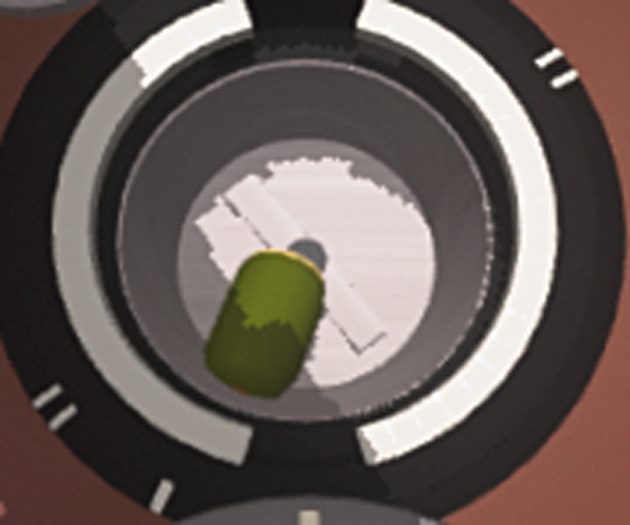

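The nut is in the bowl, and the slots lie along the image vertical at column ~257, nearly in line with the lid's rib. Next I refit the mouth from this view.

```bash
cat > mouth2.py <<'E'
from fit import *
obs=np.load('o9.npy',allow_pickle=True).item()
w=lambda x,y:(170+x/3.5-.36,0+y/3.5-.36)
g=cv2.imread('pics/w9.png')[:,:,1].astype(np.float32)
out=[];inn=[]
for a in np.arange(0,360,3):
    rr=np.arange(40,66,.25); Q=np.c_[528+rr*np.cos(np.radians(a)),13+rr*np.sin(np.radians(a)),0*rr+140]
    q=proj('wrist',Q,obs).astype(np.float32)
    if q[:,1].min()<1: continue
    v=cv2.remap(g,q[:,0].copy(),q[:,1].copy(),1).ravel()
    k=v>110
    if k.sum()>20:
        i=np.where(k)[0]; out.append(Q[i[-1]]); inn.append(Q[i[0]])
for P in(np.array(out),np.array(inn)):
    x,e=circ(P)
    for _ in range(3): res=np.abs(np.hypot(P[:,0]-x[0],P[:,1]-x[1])-x[2]); k=res<1.0; x,e=circ(P[k])
    print(len(P),k.sum(),x,e)
c=x
S=[[onz('wrist',*w(*p),140,obs) for p in pp] for pp in [((248,26),(360,20)),((250,466),(375,466)),((248,428),(358,428))]]
for s in S: print([ (np.degrees(np.arctan2(P[1]-c[1],P[0]-c[0])).round(1),np.hypot(P[1]-c[1],P[0]-c[0]).round(1)) for P in s])
for pt in [(162,496),(55,408),(556,66)]:
    P=onz('wrist',*w(*pt),137,obs); print('mark',np.degrees(np.arctan2(P[1]-c[1],P[0]-c[0])).round(1),np.hypot(P[1]-c[1],P[0]-c[0]).round(1))
E
python3 mouth2.py; python3 lidtool.py o9.npy pics/w9.png -181
```

```text
83 80 [528.19223531  13.34088385  51.77828903] 0.37563041897819716
83 72 [527.92076265  12.87448701  43.95063108] 0.30410308987823953
[(np.float64(160.5), np.float64(44.4)), (np.float64(131.2), np.float64(45.9))]
[(np.float64(-46.1), np.float64(51.8)), (np.float64(-17.6), np.float64(52.8))]
[(np.float64(-48.7), np.float64(44.2)), (np.float64(-19.1), np.float64(44.2))]
mark -61.5 64.4
mark -88.3 64.5
mark 90.9 64.9
60 centre fixR (tool x, -y) [ 0.73886321 -0.18405146] freeR [ 1.58799812 -0.19584777 56.92875441] rib ang deg (world ccw) 0.13197081110342984 11 rib end [44.67882472  1.01019888]
```

Emit:
{"method": "play_rows", "body": {
  "commands": [
    {"offset": [0.036,-0.0011,0],"twist": -0.2},
    {"offset": [0.036,0,0],"twist": 0},
    {"offset": [0.0365,0,0],"twist": 0},
    {"offset": [0,0,0.012],"twist": 0},
    {"offset": [0,0,0.01],"twist": 0}
  ]
}}

```text
time: 12.45
tool_pos: [528.2, 12.4, 353.1]
tcp_rot: [3.141, 0.002, 2.554]
contact_force: [0.9, 0.1, -1.1]
grip_width: 17.7
```

Emit:
{"method": "play_rows", "body": {
  "commands": [
    {"offset": [0,0,0],"twist": 0},
    {"offset": [0,0,0],"twist": 0},
    {"offset": [0,0,0],"twist": 0},
    {"offset": [0,0,0],"twist": 0}
  ]
}}

```text
time: 12.85
tool_pos: [529.1, 11.0, 353.0]
tcp_rot: [3.141, 0.0, 2.551]
contact_force: [0.7, 1.0, -1.1]
grip_width: 17.9
```

Run:
```python
from h import *
obs=status.get_obs();print({k:np.round(v,4) for k,v in obs.items()})
a,_=grab('side','s10'); b,_=grab('scene','c10')
im=cv2.imread('pics/s10.png'); cv2.imwrite('pics/s10z.png',cv2.resize(im[100:250,200:380],None,fx=3.5,fy=3.5,interpolation=2))
```

```text
{'time': np.float64(12.85), 'joint_positions': array([-1.2400e-01,  3.9680e-01,  1.5924e+00, -1.0000e-04,  1.1519e+00,
       -1.1045e+00]), 'dq': array([ 0.0024, -0.004 ,  0.0053,  0.001 ,  0.0009, -0.0005]), 'tau': array([ 2.31000e-02, -4.49991e+01, -2.33267e+01,  3.80000e-03,
        8.81000e-02,  0.00000e+00]), 'tool_pos': array([529.0927,  11.0278, 352.9895]), 'tcp_rot': array([3.1415e+00, 5.0000e-04, 2.5513e+00]), 'contact_force': array([ 0.7151,  1.0109, -1.0792]), 'moment': array([ 0.041 , -0.1704,  0.0033]), 'grip_width': np.float64(17.8959)}
```

View pics/s10z.png

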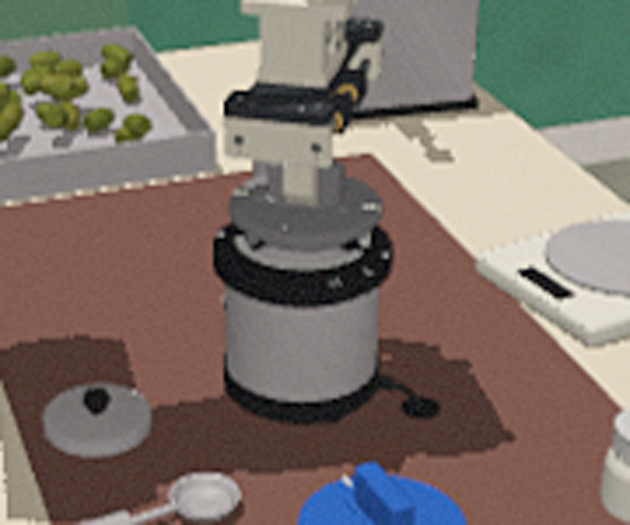

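Emit:
{"method": "play_rows", "body": {
  "commands": [
    {"offset": [0,0,0],"twist": 0}
  ]
}}

```text
time: 13.05
tool_pos: [528.7, 11.2, 352.9]
tcp_rot: [3.142, 0.0, 2.552]
contact_force: [0.1, 0.8, -2.0]
grip_width: 17.9
```

Emit:
{"method": "play_rows", "body": {
  "commands": [
    {"offset": [0,0,0],"twist": 0}
  ]
}}

```text
time: 13.15
tool_pos: [528.7, 11.3, 353.0]
tcp_rot: [3.142, 0.0, 2.552]
contact_force: [-1.2, -0.0, -1.3]
grip_width: 18.0
```

Emit:
{"method": "play_rows", "body": {
  "commands": [
    {"offset": [0,0,0],"twist": 0}
  ]
}}

```text
time: 13.25
tool_pos: [528.6, 11.4, 352.9]
tcp_rot: [-3.142, 0.0, 2.552]
contact_force: [-0.1, -0.8, -0.4]
grip_width: 18.0
```

Emit:
{"method": "play_rows", "body": {
  "commands": [
    {"offset": [0.0005,0.0007,0.004],"twist": 0},
    {"offset": [0,0,0.004],"twist": 0},
    {"offset": [0,0,0.002],"twist": 0},
    {"offset": [0,0,0],"twist": 0},
    {"offset": [0,0,0],"twist": 0}
  ]
}}

```text
time: 13.75
tool_pos: [528.6, 12.2, 342.8]
tcp_rot: [-3.141, -0.0, 2.552]
contact_force: [0.5, -0.1, -1.5]
grip_width: 18.2
```

Emit:
{"method": "play_rows", "body": {
  "commands": [
    {"offset": [0,0,0.003],"twist": 0},
    {"offset": [0,0,0],"twist": 0},
    {"offset": [0,0,0],"twist": 0}
  ]
}}

```text
time: 14.05
tool_pos: [528.6, 12.2, 339.8]
tcp_rot: [-3.141, 0.0, 2.552]
contact_force: [-0.4, -0.4, -1.3]
grip_width: 17.9
```

Emit:
{"method": "play_rows", "body": {
  "commands": [
    {"offset": [0,0,0.003],"twist": 0},
    {"offset": [0,0,0],"twist": 0},
    {"offset": [0,0,0],"twist": 0}
  ]
}}

```text
time: 14.35
tool_pos: [528.6, 12.2, 336.7]
tcp_rot: [-3.141, -0.0, 2.552]
contact_force: [0.7, -0.5, -1.3]
grip_width: 17.8
```

No contact force yet, with the lugs already about 8 mm below the rim. I carry on down.

Emit:
{"method": "play_rows", "body": {
  "commands": [
    {"offset": [0,0,0.003],"twist": 0},
    {"offset": [0,0,0],"twist": 0},
    {"offset": [0,0,0],"twist": 0}
  ]
}}

```text
time: 14.65
tool_pos: [528.6, 12.2, 333.8]
tcp_rot: [-3.141, -0.0, 2.552]
contact_force: [0.9, -0.1, -1.9]
grip_width: 17.3
```

Emit:
{"method": "play_rows", "body": {
  "commands": [
    {"offset": [0,0,0.003],"twist": 0},
    {"offset": [0,0,0],"twist": 0},
    {"offset": [0,0,0],"twist": 0}
  ]
}}

```text
time: 14.95
tool_pos: [528.6, 12.2, 330.8]
tcp_rot: [-3.141, -0.0, 2.552]
contact_force: [-0.3, 0.4, -0.9]
grip_width: 17.9
```

Emit:
{"method": "play_rows", "body": {
  "commands": [
    {"offset": [0,0,0.002],"twist": 0},
    {"offset": [0,0,0],"twist": 0},
    {"offset": [0,0,0],"twist": 0}
  ]
}}

```text
time: 15.25
tool_pos: [528.6, 12.2, 328.8]
tcp_rot: [-3.142, 0.0, 2.552]
contact_force: [0.3, -0.5, -1.1]
grip_width: 17.6
```

Emit:
{"method": "play_rows", "body": {
  "commands": [
    {"offset": [0,0,0.001],"twist": 0},
    {"offset": [0,0,0],"twist": 0},
    {"offset": [0,0,0],"twist": 0}
  ]
}}

```text
time: 15.55
tool_pos: [528.5, 12.2, 328.8]
tcp_rot: [3.141, 0.001, 2.552]
contact_force: [-2.9, 0.0, 5.2]
grip_width: 17.8
```

Emit:
{"method": "play_rows", "body": {
  "commands": [
    {"offset": [0,0,0.0007],"twist": 0},
    {"offset": [0,0,0],"twist": 0},
    {"offset": [0,0,0],"twist": 0}
  ]
}}

```text
time: 15.85
tool_pos: [528.4, 12.3, 328.8]
tcp_rot: [3.141, 0.001, 2.552]
contact_force: [-5.5, 0.0, 11.4]
grip_width: 18.0
```

The lid is home: TCP z stalled at 328.8, as predicted, with the force rising. I ease the push and turn clockwise.

Emit:
{"method": "play_rows", "body": {
  "commands": [
    {"offset": [0,0,-0.0007],"twist": 0},
    {"offset": [0,0,0],"twist": 0},
    {"offset": [0,0,0],"twist": 2},
    {"offset": [0,0,0],"twist": 2},
    {"offset": [0,0,0],"twist": 2}
  ]
}}

```text
time: 16.35
tool_pos: [528.8, 12.4, 328.8]
tcp_rot: [3.141, 0.002, 2.447]
contact_force: [-1.4, 0.5, 6.5]
grip_width: 18.2
```

Emit:
{"method": "play_rows", "body": {
  "commands": [
    {"offset": [0,0,0],"twist": 2},
    {"offset": [0,0,0],"twist": 2},
    {"offset": [0,0,0],"twist": 2},
    {"offset": [0,0,0],"twist": 2},
    {"offset": [0,0,0],"twist": 0}
  ]
}}

```text
time: 16.85
tool_pos: [528.7, 12.2, 328.8]
tcp_rot: [3.141, 0.001, 2.307]
contact_force: [-2.4, -1.5, 7.8]
grip_width: 17.8
```

Run:
```python
from h import *
obs,im=grab('wrist','w11');print({k:np.round(v,4) for k,v in obs.items()})
np.save('o11.npy',obs,allow_pickle=True)
cv2.imwrite('pics/w11z.png',cv2.resize(im[120:320,140:380,::-1],None,fx=3,fy=3,interpolation=2))
```

```text
{'time': np.float64(16.85), 'joint_positions': array([-1.2180e-01,  4.2210e-01,  1.6263e+00, -7.0000e-04,  1.0919e+00,
       -8.5800e-01]), 'dq': array([-0.0019, -0.0002, -0.0001, -0.0001, -0.0011, -0.0247]), 'tau': array([  0.0434, -41.2817, -20.9804,   0.3327,  -0.6886,   0.5544]), 'tool_pos': array([528.7061,  12.1562, 328.8062]), 'tcp_rot': array([3.1412e+00, 1.4000e-03, 2.3073e+00]), 'contact_force': array([-2.4143, -1.5435,  7.8493]), 'moment': array([0.0555, 0.3071, 0.2649]), 'grip_width': np.float64(17.7997)}
```

View pics/w11z.png

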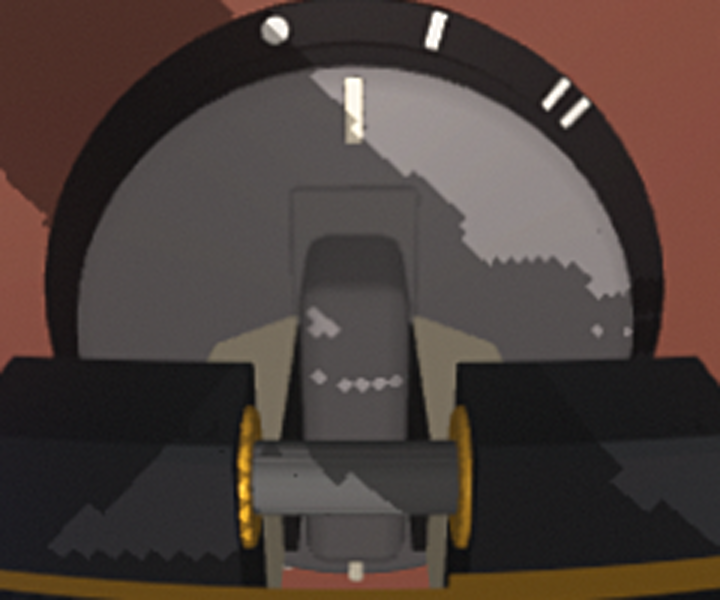

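The pointer rib stands half-way between the slot dot and the single pulse bar, so the lid is turning with the tool. Another 14° to go.

Emit:
{"method": "play_rows", "body": {
  "commands": [
    {"offset": [0,0,0],"twist": 2},
    {"offset": [0,0,0],"twist": 2},
    {"offset": [0,0,0],"twist": 2},
    {"offset": [0,0,0],"twist": 2},
    {"offset": [0,0,0],"twist": 2}
  ]
}}

```text
time: 17.4
tool_pos: [528.6, 12.1, 328.8]
tcp_rot: [3.141, 0.001, 2.133]
contact_force: [-3.3, -1.3, 8.1]
grip_width: 17.9
```

Emit:
{"method": "play_rows", "body": {
  "commands": [
    {"offset": [0,0,0],"twist": 2},
    {"offset": [0,0,0],"twist": 2},
    {"offset": [0,0,0],"twist": 0},
    {"offset": [0,0,0],"twist": 0},
    {"offset": [0,0,0],"twist": 0}
  ]
}}

```text
time: 17.9
tool_pos: [528.6, 12.1, 328.8]
tcp_rot: [3.141, 0.001, 2.064]
contact_force: [-3.1, -0.5, 7.4]
grip_width: 17.9
```

Run:
```python
from h import *
obs,im=grab('wrist','w12');print({k:np.round(v,4) for k,v in obs.items()})
cv2.imwrite('pics/w12z.png',cv2.resize(im[120:320,140:380,::-1],None,fx=3,fy=3,interpolation=2))
grab('side','s12')
```

```text
{'time': np.float64(17.9), 'joint_positions': array([-1.2190e-01,  4.2200e-01,  1.6265e+00, -8.0000e-04,  1.0922e+00,
       -6.1460e-01]), 'dq': array([-0.0007,  0.0012,  0.0006,  0.0007, -0.0002,  0.0001]), 'tau': array([  0.1918, -41.0339, -21.1972,   0.4723,  -0.8969,   0.2747]), 'tool_pos': array([528.5777,  12.1009, 328.8104]), 'tcp_rot': array([3.1412e+00, 1.1000e-03, 2.0639e+00]), 'contact_force': array([-3.0527, -0.493 ,  7.3763]), 'moment': array([-0.0939,  0.5083,  0.276 ]), 'grip_width': np.float64(17.9457)}
```

View pics/w12z.png

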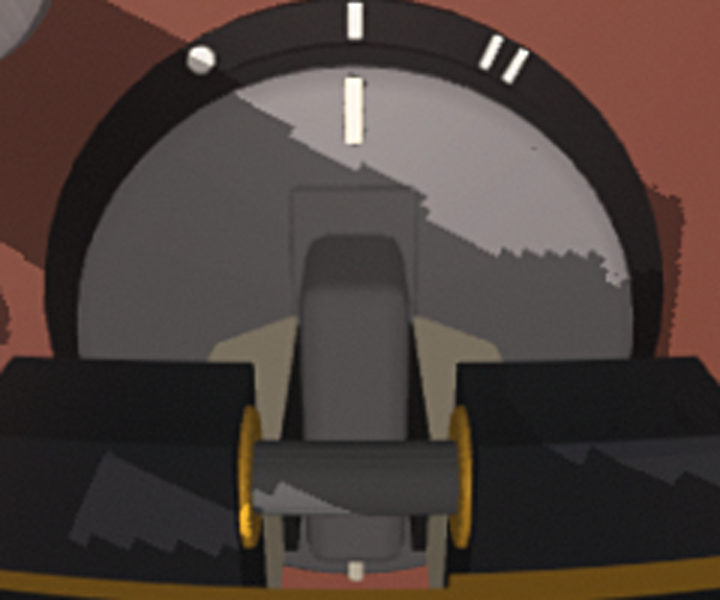

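View pics/s12.png

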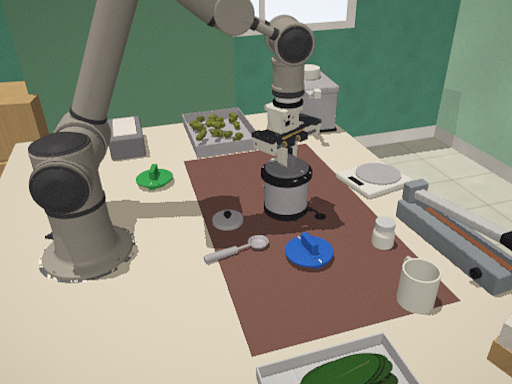

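The pointer rib lines up with the single pulse bar and everything is still. I hold briefly, then hand in.

Emit:
{"method": "play_rows", "body": {
  "commands": [
    {"offset": [0,0,0],"twist": 0},
    {"offset": [0,0,0],"twist": 0},
    {"offset": [0,0,0],"twist": 0}
  ]
}}

```text
time: 18.3
tool_pos: [528.6, 12.1, 328.8]
tcp_rot: [3.141, 0.001, 2.064]
contact_force: [-2.6, -1.0, 8.0]
grip_width: 18.0
```

Run:
```python
from plant import ticket,status
o=status.get_obs(); print(o['tool_pos'],o['tcp_rot'],o['grip_width'],o['contact_force'])
print(ticket.close_job())
```

```text
[528.56825092  12.10375492 328.81326856] [3.14122751e+00 1.14506462e-03 2.06386253e+00] 17.981153444082675 [-2.62081821 -1.03626158  7.98250278]
the job is handed in; nothing more can be done
None
```

The mill is on pulse: the nut is in the bowl, the grey lid is seated and turned to the pulse mark, and the arm was still gripping it when I handed in at 18.3 s.

- **Nut:** two wrist pictures before the lid went on showed it lying in the bowl.
- **Lid home:** it went down without resistance and stopped at TCP z 328.8 mm, where I expected the plate to meet the rim (about 328.9).
- **Turn:** the tool turned 28° clockwise, and the last wrist picture shows the lid's pointer rib in line with the single pulse bar.
- **Hold:** the last reading was a grip width of 18.0 mm, a push of about 8 N on the rim and the pose steady.
- **Not checked directly:** I had no reading of the switch ring or of the grip force on the lid. The tin lid, spoon, jar and mug looked unmoved in the last side picture. The knife and cup were not rechecked, but nothing was felt touching them.
- **Disagreement:** the lid's position in the gripper differed by about 1 mm between two measurements. It made no difference to the fit.

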